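# Closing-time roll call of the slide rule drawer

## Task

Do the closing-time roll call of the drawer so a colleague can tick each item off: with a fingertip, from above, lightly touch the middle of the tin canister's lid, then the front end of the stapler's arm, then the top of the eraser, in that order and one at a time, each just enough to feel it give a little. Do not pick up, shift or tip anything, do not press the stapler down as if stapling, and do not touch the slide rule, the hand lens or the pencil sharpener. Finish with the hand clear of everything.

Things in the scene. Friction and masses are not known exactly. Their poses are not given: they have to be found in the camera images.
- drawer: a shallow wooden drawer, fixed, lying on the bench, 360 (x) by 520 (y) mm outside; walls 45 mm high, 10 mm thick, the drawer front on its +x side 16 mm thick with a brass bar handle outside. Origin: centre of its underside; the floor on which everything stands is 8 mm above it.
- tin: squat round screw-top canister in faded blue enamel, loose, 250 g; 68 mm across, 60 mm high. Origin: centre of its underside, z up.
- tin_spot (a point): centre of the top of the tin's lid, 60 mm above the tin's underside. The lid's middle is a raised springy disc, 52 mm across, that stands 6 mm above the lid's rigid rim.
- tin_lid (a joint): how far the springy middle of the lid is pushed in, m: 0 free, 0.004 fully in; about 1.5 N per mm, springs back.
- stapler: grey steel desk stapler, loose, 300 g, standing on its base plate 125 (x) by 34 (y) mm; 62 mm high at its front end. Origin: centre of its underside; its front end (the head, where the staple would come out) is towards its own -x, the arm's hinge at its +x end, z up.
- stapler_head: the front end of the stapler's arm, a rounded cap 36 (x) by 28 (y) by 18 mm thick that moves with the arm. Origin: middle of its top face (the same point as stapler_spot); x along the stapler, tilted 0.12 rad.
- stapler_spot (a point): the spot to touch: middle of the top of the stapler arm's front end, 37.5 mm from the stapler's origin along its own -x and 60 mm above its underside. The top there is about 30 by 24 mm, sloping 0.12 rad down towards the hinge.
- stapler_arm (a joint): angle of the stapler's arm, rad: 0 at rest (up), grows as the front end is pressed down, 0.17 fully down. The spot is 86 mm from the hinge. It starts to give at 1 to 1.5 N and then takes about 0.8 N per mm at the spot; springs back.
- eraser: beige soft rubber eraser, a loose block 58 (x) by 26 (y) by 20 (z) mm, 42 g. Origin: centre of its underside.
- eraser_spot (a point): centre of the eraser's top face, 20 mm above its underside.
- eraser_top (a joint): how far the soft top is squeezed down, m: 0 free, 0.004 at most; about 1.5 N per mm, springs back.
- slide_rule: white plastic pocket slide rule lying flat, loose, 34 (x) by 150 (y) mm, up to 11 mm high at its clear cursor. Origin: centre of its underside. Not to be touched.
- brass_lens: round brass hand lens lying flat, loose, ring 57 mm across, 7 mm high, short handle reaching 61 mm from its origin along its own +y. Origin: centre of the ring's underside. Not to be touched.
- sharpener: small aluminium pencil sharpener, loose, 26 by 16 by 12 mm. Origin: centre of its underside. Not to be touched.
Not all that is in view belongs to the job. Of the things that look like the tin, the smallest one is meant. Of the things like the stapler, leave any that is brown; of the rest the larger one is meant.

How it is judged (in metres and radians):
On the way, in this order (a step that is already met when the one before it is completed fails the run):
1. the middle of the tin's lid is touched so that it gives a little (0.5 mm), nothing else being touched (contact force between the fingers and tin above 0.4 N and value of joint tin_lid above 0.0005 m and contact force between the fingers and stapler below 0.05 N and contact force between the fingers and eraser below 0.05 N), for 0.06 s.
2. then the front end of the stapler's arm is touched so that it gives a little (about 1 mm), nothing else being touched (contact force between the fingers and stapler_head above 0.4 N and value of joint stapler_arm above 0.012 rad and contact force between the fingers and tin below 0.05 N and contact force between the fingers and eraser below 0.05 N), for 0.06 s.
3. then the top of the eraser is touched so that it gives a little (0.5 mm), nothing else being touched (contact force between the fingers and eraser above 0.4 N and value of joint eraser_top above 0.0005 m and contact force between the fingers and tin below 0.05 N and contact force between the fingers and stapler below 0.05 N), for 0.06 s.
At the end, for the whole second after the job is handed in: Tin, stapler and eraser stand upright (within 0.08 rad), at rest and within 15 mm of where they were, the other three things lie within 8 mm of where they were, and the lid, the stapler's arm and the eraser have sprung back (distance of each of tin, stapler, eraser from where it was at the start of the episode below 0.015 m and distance of each of slide_rule, brass_lens, sharpener from where it was at the start of the episode below 0.008 m and angle between each of tin, stapler, eraser, slide_rule, brass_lens, sharpener's own z axis and vertical below 0.08 rad and linear speed of each of tin, stapler, eraser below 0.02 m/s and value of joint each of tin_lid, eraser_top below 0.0005 m and value of joint stapler_arm below 0.012 rad); the robot touches nothing.
It fails at once if the tin, the stapler or the eraser is pressed harder than 15 N (contact force between any of the fingers, the arm and tin above 15 N or contact force between any of the fingers, the arm and stapler above 15 N or contact force between any of the fingers, the arm and eraser above 15 N).
It fails at once if the stapler is pressed down as if stapling (arm past 0.14 rad) (value of joint stapler_arm above 0.14 rad).
It fails at once if the tin, the stapler or the eraser is lifted or shifted by more than 15 mm, or tipped by more than 0.15 rad (distance of any of tin, stapler, eraser from where it was at the start of the episode above 0.015 m or angle between any of tin, stapler, eraser's own z axis and vertical above 0.15 rad).
It fails at once if the slide rule, the hand lens or the sharpener is touched or moved (contact force between any of the fingers, the arm and slide_rule above 0.3 N or contact force between any of the fingers, the arm and brass_lens above 0.3 N or contact force between any of the fingers, the arm and sharpener above 0.3 N or distance of any of slide_rule, brass_lens, sharpener from where it was at the start of the episode above 0.008 m).
It also fails if it takes over 48 s, if anything falls off the work surface, if the arm or the gripper's body presses on something with over 40 N, if the wrist force passes 120 N, or if a joint passes its speed limit or range.

## Robot

A 6-joint arm with a two-finger parallel gripper is mounted at the origin on the work surface. World frame = base frame: x ahead of the robot, y to its left, z up, the work surface at z = 0. Lengths are in mm, angles in rad, forces in N, time in s.
With the tool pointing down it reaches from about 325 to 900 mm from the base axis. Payload 6.1 kg.
Tool frame: the origin (TCP) lies at the very end of the fingers, on their centre line; the grasp point (between the pads) lies 19 mm behind it; z points along the fingers, y is the line along which they close (so a half turn about z gives the same grasp; the last joint's range is limited). The gripper opens to 87 mm and grips with 3 to 60 N. Pads are 19 mm wide; open, the fingers measure 117 mm over their backs; the gripper's body (75 mm by 190 mm) begins 51 mm behind the grasp point.
Start: joints at [-1.36, 0.22, 1.526, -0, 1.395, -0.126], TCP at [206.536, -589.88, 222.538] pointing down, gripper open.
Joint ranges: [-2.98, 2.98], [-0.91, 2.08], [0.09, 2.57], [-1.24, 4.39], [0.2, 2.65], [-2.68, 2.68]. Speed limits (rad/s): [2.57, 2.57, 3.01, 3.14, 3.14, 3.14].

## Interface

Orientations are given as [roll, pitch, yaw] about the fixed x, y, z axes, in that order (R = Rz(yaw) Ry(pitch) Rx(roll)).
In Python, from rig import read_state, viewer, job gives the robot as it stands.
- The arm moves only by the tool send_rows, never from a script. Its argument "increments" is a list of rows, each a list of 7 numbers: the opening, from 0 (shut) to 1 (fully open), then the shift along the tool's x, y, z each as a share of 0.04 m, from -1 to 1, then the turn, a rotation vector about the tool's x, y, z each as a share of 6 degrees, from -1 to 1. A call has exactly 10 rows; each row shifts and turns the commanded pose from where the row before left it, along the tool's axes as they then stand; what a row does not reach is not made up. A row lasts 1/8 s, in which the tool goes at most 62.5 mm and 10.7 degrees, less where a joint would pass 70% of its speed; a pose out of reach is approached as far as the arm can. A call with a number of a shift or a turn outside -1 to 1 is refused whole. A call with a gripper value outside its range is refused whole. The fingers move at their own pace and stop on an object; the grip force is fixed at half the most. Time passes only in rows, so rows that do not move let the fingers close, or fill a call up. It gives the time, the measured TCP pose, the force, the opening and the grip force at its end, in the units of the state.
- read_state(): the state, without advancing time (a new reading comes with each control period).
- viewer.capture(name): name is "scene" or "top" or "wrist"; returns the picture (384x512x3 uint8, red, green, blue); there is no depth.
- viewer.calibration(name): a dict with "K" (3x3 intrinsics, pixels), "world_from_camera" (4x4, takes a point from camera to world coordinates). Camera axes: x right, y down, z forward; pixel columns grow to the right and rows downward; lengths in mm; the calibration is good to about 2 mm. A picture is of the moment at which its call begins: read the wrist's pose just before it. calibration takes no time and is no camera call; for the wrist camera it gives the pose at the moment of the call.
- job.job_done(): hands the job in; it is judged then, once.
The state is a dict: "time_s": time; "q": joint angles; "qvel": joint speeds; "joint_efforts": joint torques, N m; "tcp_pos": TCP position; "tcp_rot": TCP orientation; "wrist_force": force on the tool from outside, world axes, zero at the start; "wrist_torque": the same for the moment, N m; "opening": finger opening in mm; "finger_force": force on a finger pad.
Only numpy, scipy, OpenCV 4.12 (cv2) and the standard library are available. Lean on these libraries where they do the work, as an engineer would, in place of code of your own. Each camera call takes 0.05 s, during which the arm holds its last target. There are 200 camera calls.

## Working session

There is one attempt and no reset: what is moved stays moved. The work goes in short steps, Python scripts to look and compute and a tool call to move; the robot and the scene stay as the last step left them, time stands still between calls to the robot, and variables do not carry over. Pictures are saved under pics/ and viewed, at most 10 in all, crops included, and the job is handed in when it is done.

Besides the shell and the picture viewer there is one more tool, called after "Call:" as name(argument=value, ...) on one line, values as JSON. send_rows: Moves the arm, as the interface text tells. Shift numbers are shares of 0.04 m and turn numbers shares of 6 degrees, none past 1 either way. Its arguments: {"type":"object","properties":{"increments":{"type":"array","items":{"type":"array","items":{"type":"number"}}}},"required":["increments"]}

```bash
mkdir -p pics; python3 - <<'E'
from rig import read_state, viewer
import cv2, numpy as np
s=read_state(); print({k:np.round(s[k],3) for k in ('time_s','tcp_pos','tcp_rot','wrist_force','opening')})
ims=[]
for n in ('top','scene'):
    im=viewer.capture(n)[:,:,::-1]; cv2.imwrite(f'pics/{n}0.png',im)
    c=viewer.calibration(n); print(n,np.round(c['K'],1).tolist(),np.round(c['world_from_camera'],3).tolist())
    cv2.imwrite(f'pics/{n}0b.png',cv2.resize(im,(800,600),interpolation=cv2.INTER_CUBIC))
E
```

```text
{'time_s': np.float64(0.0), 'tcp_pos': array([ 206.414, -589.271,  221.438]), 'tcp_rot': array([-3.14 , -0.   ,  0.337]), 'wrist_force': array([-1.294, -0.266,  0.399]), 'opening': np.float64(86.922)}
top [[396.8, 0.0, 261.1], [0.0, 396.8, 187.3], [0.0, 0.0, 1.0]] [[-0.005, -0.995, 0.098, 532.818], [-0.999, 0.008, 0.035, 98.577], [-0.036, -0.098, -0.995, 915.655], [0.0, 0.0, 0.0, 1.0]]
scene [[415.4, 0.0, 259.0], [0.0, 415.4, 189.1], [0.0, 0.0, 1.0]] [[0.493, 0.539, -0.683, 1191.508], [0.87, -0.308, 0.386, -211.046], [-0.002, -0.784, -0.621, 571.999], [0.0, 0.0, 0.0, 1.0]]
```

View pics/top0b.png

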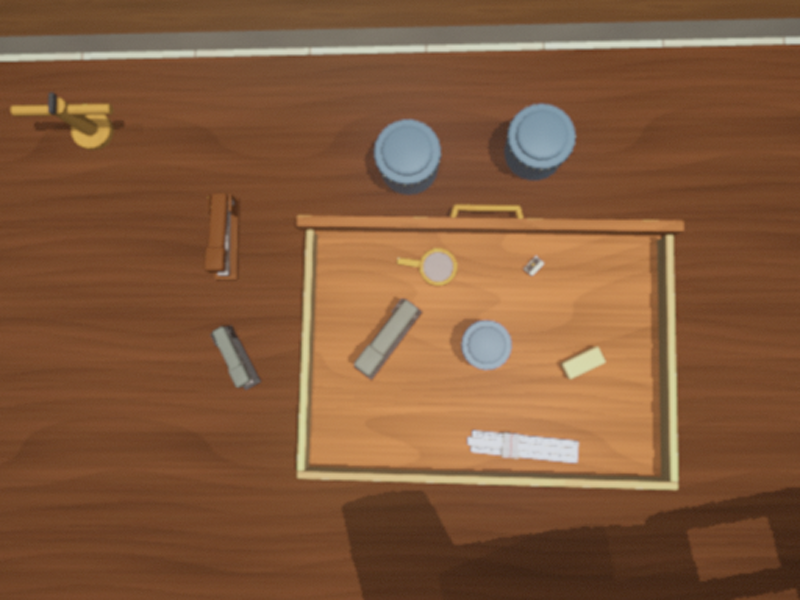

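View pics/scene0b.png

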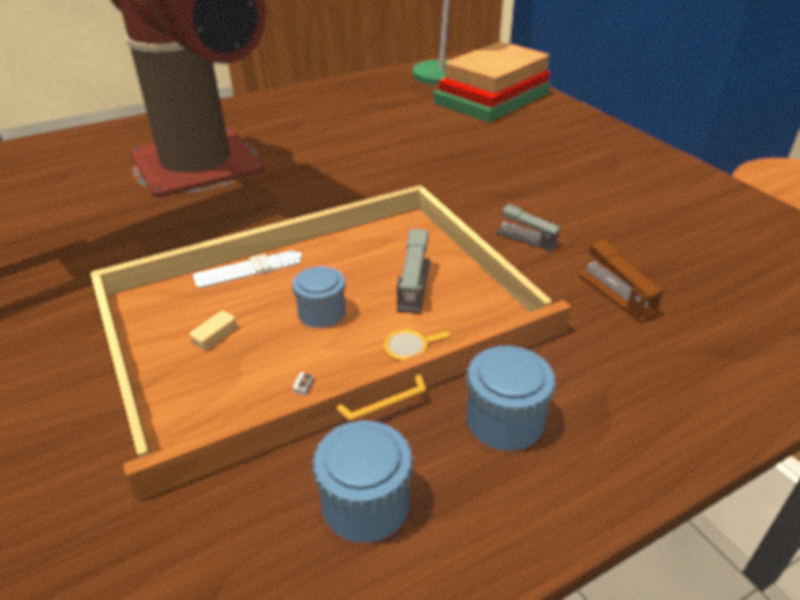

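Top view (800×600 px):
- **Tins:** two big ones outside the drawer at (408,155) and (540,138), and the smallest inside at (487,345). I choose the small one.
- **Staplers:** brown at (222,237), small grey at (236,357) and larger grey in the drawer at (388,338). I choose the larger grey one.
- **Eraser:** (583,362).
- **Not to be touched:** lens (437,267), sharpener (534,266), slide rule (523,447).

Next I check the choice in a close crop and measure.

```bash
cat > h.py <<'E'
import numpy as np, cv2
from rig import viewer
def ray(n,uv):
    c=viewer.calibration(n); T=np.array(c['world_from_camera']); d=T[:3,:3]@np.linalg.inv(c['K'])@[uv[0],uv[1],1]
    return T[:3,3],d/np.linalg.norm(d)
def onz(n,uv,z):
    o,d=ray(n,uv); return o+d*(z-o[2])/d[2]
def tri(uv1,uv2):
    (a,d),(b,e)=ray('top',uv1),ray('scene',uv2)
    t=np.linalg.lstsq(np.c_[d,-e],b-a,rcond=None)[0]; p,q=a+d*t[0],b+e*t[1]
    return (p+q)/2,np.linalg.norm(p-q)
E
python3 - <<'E'
from h import *
t=cv2.imread('pics/top0.png'); s=cv2.imread('pics/scene0.png')
hsv=cv2.cvtColor(t,cv2.COLOR_BGR2HSV)
roi=np.zeros(t.shape[:2],np.uint8); roi[155:300,205:415]=1
def big(m):
    cs=cv2.findContours(m*roi,cv2.RETR_EXTERNAL,cv2.CHAIN_APPROX_NONE)[0]
    return sorted(cs,key=cv2.contourArea)[::-1]
H,S,V=[hsv[...,i].astype(int) for i in range(3)]
for nm,m,z in (('tin',(H>95)&(H<115)&(S>60)&(V>110),65),('eraser',(H>18)&(H<40)&(S>40)&(S<170)&(V>150),28),('stapler',(S<60)&(V>60)&(V<190)&(np.arange(512)[None]<275)&(np.arange(384)[:,None]>188),60)):
    for c in big(m.astype(np.uint8))[:2]:
        r=cv2.minAreaRect(c); print(nm,cv2.contourArea(c),np.round(r[0],1),np.round(r[1],1),round(r[2],1),'world',np.round(onz('top',r[0],z),1), 'box',[np.round(onz('top',p,z)[:2]).tolist() for p in cv2.boxPoints(r)])
a=cv2.resize(t[180:255,215:340],None,fx=6,fy=6,interpolation=cv2.INTER_CUBIC)
cv2.imwrite('pics/cropT.png',a[:,:750])
b=cv2.resize(s[140:215,180:290],None,fx=6,fy=6,interpolation=cv2.INTER_CUBIC)
cv2.imwrite('pics/cropS.png',b)
E
```

```text
eraser 452.0 [274.7 166.9] [35.6 23.3] 33.0 world [666.6  99.   28. ] box [[667.0, 147.0], [711.0, 118.0], [666.0, 51.0], [622.0, 80.0]]
eraser 270.5 [373.2 231.9] [11.6 25.5] 63.4 world [ 519.7 -116.6   28. ] box [[519.0, -86.0], [544.0, -137.0], [521.0, -147.0], [496.0, -97.0]]
stapler 659.5 [247.4 215.9] [14.3 53.4] 36.6 world [555.6 158.7  60. ] box [[519.0, 205.0], [611.0, 136.0], [592.0, 112.0], [501.0, 181.0]]
```

View pics/cropT.png

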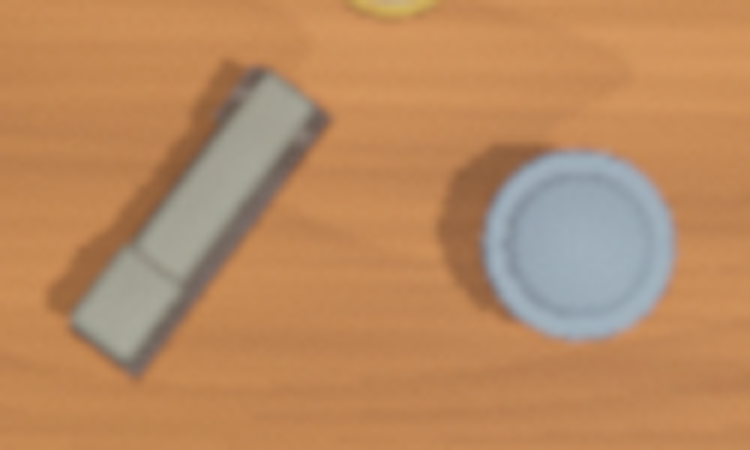

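View pics/cropS.png

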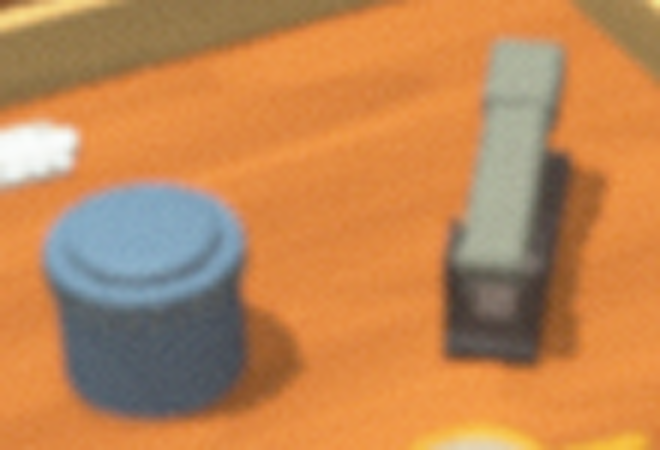

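The crops show three things:
- The small tin's lid disc is centred at (579,243) in the top crop.
- The large grey stapler's head cap is the lower-left section, centred about (130,305) in the top crop and (524,73) in the scene crop. Its hinge is at the upper right.
- The eraser contour is clean, 26×57 mm.

```bash
python3 - <<'E'
from h import *
from scipy.spatial.transform import Rotation as Ro
from rig import read_state
f=lambda u,v,x0,y0:((u+.5)/6-.5+x0,(v+.5)/6-.5+y0)
tt=f(579,243,215,180); ts=f(143,230,180,140); st=f(130,305,215,180); ss=f(524,73,180,140)
print('tin',onz('top',tt,68),onz('scene',ts,68),tri(tt,ts))
print('stap',onz('top',st,68),onz('scene',ss,68),tri(st,ss))
print('er',onz('top',(373.2,231.9),28))
S=read_state(); R=Ro.from_euler('xyz',S['tcp_rot']).as_matrix()
p=np.array(S['tcp_pos'])
for q in ([onz('top',tt,90),onz('top',st,90)]): print(R.T@(q-p)/40)
t0=onz('top',tt,68);s0=onz('top',st,68);e0=onz('top',(373.2,231.9),28)
print(R.T@(t0-p),R.T@(s0-t0),R.T@(e0-s0))
E
```

```text
tin [545.82457443  22.77082156  68.        ] [549.49950239  22.18649006  68.        ] (array([546.0411102 ,  22.9624336 ,  65.45928949]), np.float64(0.9071812932457547))
stap [524.7685215  181.91675596  68.        ] [530.2768512  182.53927801  68.        ] (array([525.45291573, 183.61688959,  64.74167711]), np.float64(3.0977747715683295))
er [ 519.74688794 -116.63609401   28.        ]
[ 13.07262557 -11.6817588    3.31214981]
[ 13.8694305  -15.50884342   3.31910872]
[ 522.56828958 -465.26293909  154.48239632] [  32.72144845 -157.16237129    0.28577349] [-103.41435864  280.18889562   39.48004851]
```

Call:
send_rows(increments=[[0,0.65,-0.58,0,0,0,0],[0,0.65,-0.58,0,0,0,0],[0,0.65,-0.58,0,0,0,0],[0,0.65,-0.58,0,0,0,0],[0,0.65,-0.58,0,0,0,0],[0,0.65,-0.58,0,0,0,0],[0,0.65,-0.58,0,0,0,0],[0,0.65,-0.58,0,0,0,0],[0,0.65,-0.58,0,0,0,0],[0,0.65,-0.58,0,0,0,0]])

```text
time_s: 1.35
tcp_pos: [375.5, -283.8, 222.2]
tcp_rot: [-3.141, 0.0, 0.337]
wrist_force: [-0.2, -0.0, -0.6]
opening: 1.6
finger_force: 0.0
```

Call:
send_rows(increments=[[0,0.65,-0.58,0.2,0,0,0],[0,0.65,-0.58,0.2,0,0,0],[0,0.65,-0.58,0.2,0,0,0],[0,0.65,-0.58,0.2,0,0,0],[0,0.65,-0.58,0.2,0,0,0],[0,0.65,-0.58,0.2,0,0,0],[0,0.65,-0.58,0.2,0,0,0],[0,0.65,-0.58,0.2,0,0,0],[0,0.65,-0.58,0.2,0,0,0],[0,0.65,-0.58,0.2,0,0,0]])

```text
time_s: 2.6
tcp_pos: [544.1, 21.0, 141.8]
tcp_rot: [-3.141, 0.001, 0.337]
wrist_force: [0.3, -0.3, -0.2]
opening: 0.5
finger_force: 0.0
```

Call:
send_rows(increments=[[0,0.06,-0.02,0.2,0,0,0],[0,0,0,0.2,0,0,0],[0,0,0,0.2,0,0,0],[0,0,0,0.2,0,0,0],[0,0,0,0.2,0,0,0],[0,0,0,0.2,0,0,0],[0,0,0,0.2,0,0,0],[0,0,0,0.2,0,0,0],[0,0,0,0,0,0,0],[0,0,0,0,0,0,0]])

```text
time_s: 3.85
tcp_pos: [546.2, 21.5, 78.7]
tcp_rot: [3.141, -0.0, 0.337]
wrist_force: [-0.6, 0.9, 0.1]
opening: 0.6
finger_force: 0.0
```

```bash
python3 - <<'E'
from h import *
a=[cv2.resize(viewer.capture(n)[y:y+100,x:x+130,::-1],None,fx=3,fy=3,interpolation=cv2.INTER_CUBIC) for n,x,y in (('top',245,170),('scene',150,120))]
cv2.imwrite('pics/c1.png',np.hstack(a))
E
```

```text
(no output)
```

View pics/c1.png

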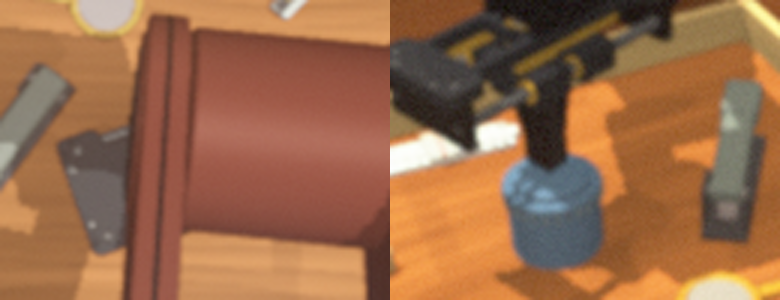

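The scene view shows the shut fingertips right over the lid's middle. I now descend slowly.

Call:
send_rows(increments=[[0,0,0,0.05,0,0,0],[0,0,0,0.05,0,0,0],[0,0,0,0.05,0,0,0],[0,0,0,0.05,0,0,0],[0,0,0,0.0125,0,0,0],[0,0,0,0.0125,0,0,0],[0,0,0,0.0125,0,0,0],[0,0,0,0.0125,0,0,0],[0,0,0,0.0125,0,0,0],[0,0,0,0.0125,0,0,0]])

```text
time_s: 5.2
tcp_pos: [546.0, 21.4, 67.6]
tcp_rot: [3.142, -0.0, 0.337]
wrist_force: [-0.6, 0.7, 1.7]
opening: 0.7
finger_force: 0.7
```

Call:
send_rows(increments=[[0,0,0,0.0125,0,0,0],[0,0,0,0.0125,0,0,0],[0,0,0,0.0125,0,0,0],[0,0,0,0,0,0,0],[0,0,0,0,0,0,0],[0,0,0,0,0,0,0],[0,0,0,0,0,0,0],[0,0,0,0,0,0,0],[0,0,0,0,0,0,0],[0,0,0,0,0,0,0]])

```text
time_s: 6.45
tcp_pos: [546.0, 21.4, 66.1]
tcp_rot: [3.142, -0.0, 0.337]
wrist_force: [-1.4, -0.6, 4.1]
opening: 0.4
finger_force: 1.8
```

```bash
python3 -c "
from rig import read_state as r
s=r();print(s['wrist_force'],s['tcp_pos'],s['finger_force'])"
```

```text
[-1.40545341 -0.59707651  4.10399003] [546.04708584  21.44524341  66.07632393] 1.823852120724041
```

The lid gave about 2.5 mm at 4.1 N. I lift off and move over the stapler head.

Call:
send_rows(increments=[[0,0,0,-0.2,0,0,0],[0,0,0,-0.4,0,0,0],[0,0,0,-0.4,0,0,0],[0,0.1,-0.4,0,0,0,0],[0,0.17,-0.72,0,0,0,0],[0,0.17,-0.72,0,0,0,0],[0,0.17,-0.72,0,0,0,0],[0,0.16,-0.72,0,0,0,0],[0,0.1,-0.68,0,0,0,0],[0,0,0,0,0,0,0]])

```text
time_s: 7.7
tcp_pos: [525.4, 184.8, 105.7]
tcp_rot: [-3.141, 0.001, 0.34]
wrist_force: [-0.2, -0.2, 0.0]
opening: 0.1
finger_force: 0.0
```

Call:
send_rows(increments=[[0,0,0,0.1,0,0,0],[0,0,0,0.1,0,0,0],[0,0,0,0.1,0,0,0],[0,0,0,0.1,0,0,0],[0,0,0,0.1,0,0,0],[0,0,0,0.1,0,0,0],[0,0,0,0,0,0,0],[0,0,0,0,0,0,0],[0,0,0,0,0,0,0],[0,0,0,0,0,0,0]])

```text
time_s: 8.95
tcp_pos: [526.6, 182.5, 82.2]
tcp_rot: [3.142, -0.0, 0.337]
wrist_force: [0.3, 1.0, -1.1]
opening: 0.4
finger_force: 0.0
```

```bash
python3 - <<'E'
from h import *
a=[cv2.resize(viewer.capture(n)[y:y+100,x:x+130,::-1],None,fx=3,fy=3,interpolation=cv2.INTER_CUBIC) for n,x,y in (('top',245,170),('scene',190,100))]
cv2.imwrite('pics/c2.png',np.hstack(a))
E
```

```text
(no output)
```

View pics/c2.png

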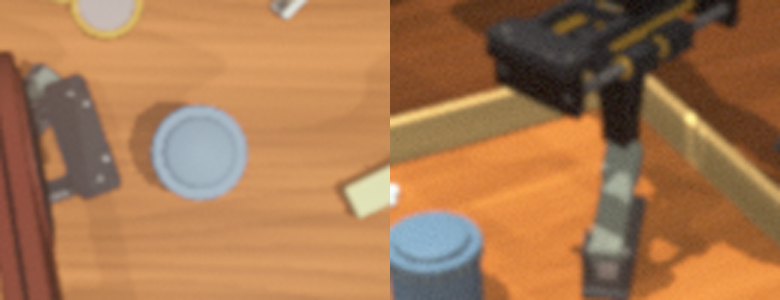

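The fingertips are over the head cap and the tin is unmoved. I now descend slowly.

Call:
send_rows(increments=[[0,0,0,0.06,0,0,0],[0,0,0,0.06,0,0,0],[0,0,0,0.06,0,0,0],[0,0,0,0.06,0,0,0],[0,0,0,0.02,0,0,0],[0,0,0,0.02,0,0,0],[0,0,0,0.02,0,0,0],[0,0,0,0.02,0,0,0],[0,0,0,0,0,0,0],[0,0,0,0,0,0,0]])

```text
time_s: 10.3
tcp_pos: [526.6, 182.5, 69.4]
tcp_rot: [-3.142, -0.0, 0.337]
wrist_force: [-1.1, 0.7, 0.7]
opening: 0.4
finger_force: 0.5
```

Call:
send_rows(increments=[[0,0,0,0.0125,0,0,0],[0,0,0,0.0125,0,0,0],[0,0,0,0.0125,0,0,0],[0,0,0,0.0125,0,0,0],[0,0,0,0.0125,0,0,0],[0,0,0,0,0,0,0],[0,0,0,0,0,0,0],[0,0,0,0,0,0,0],[0,0,0,0,0,0,0],[0,0,0,0,0,0,0]])

```text
time_s: 11.55
tcp_pos: [526.5, 182.5, 66.8]
tcp_rot: [-3.142, -0.0, 0.337]
wrist_force: [-1.4, 1.4, 2.9]
opening: 0.3
finger_force: 1.5
```

Call:
send_rows(increments=[[0,0,0,0.0125,0,0,0],[0,0,0,0.0125,0,0,0],[0,0,0,0.0125,0,0,0],[0,0,0,0,0,0,0],[0,0,0,0,0,0,0],[0,0,0,0,0,0,0],[0,0,0,0,0,0,0],[0,0,0,0,0,0,0],[0,0,0,0,0,0,0],[0,0,0,0,0,0,0]])

```text
time_s: 12.8
tcp_pos: [526.5, 182.5, 65.3]
tcp_rot: [-3.142, -0.0, 0.337]
wrist_force: [-1.5, 1.8, 3.8]
opening: 0.3
finger_force: 2.0
```

The arm gave about 3 mm at 3.8 N and followed the stated stiffness. I lift off and go to the eraser.

Call:
send_rows(increments=[[0,0,0,-0.3,0,0,0],[0,0,0,-0.6,0,0,0],[0,0,0,-0.6,0,0,0],[0,-0.26,0.7,0,0,0,0],[0,-0.26,0.7,0,0,0,0],[0,-0.26,0.7,0,0,0,0],[0,-0.26,0.7,0,0,0,0],[0,-0.26,0.7,0,0,0,0],[0,-0.26,0.7,0,0,0,0],[0,-0.26,0.7,0,0,0,0]])

```text
time_s: 14.05
tcp_pos: [522.5, -28.0, 125.6]
tcp_rot: [3.141, -0.0, 0.337]
wrist_force: [-0.2, -0.1, 0.3]
opening: 0.5
finger_force: 0.0
```

Call:
send_rows(increments=[[0,-0.26,0.7,0,0,0,0],[0,-0.26,0.7,0,0,0,0],[0,-0.27,0.71,0,0,0,0],[0,0,0,0,0,0,0],[0,0,0,0.3,0,0,0],[0,0,0,0.4,0,0,0],[0,0,0,0.4,0,0,0],[0,0,0,0.4,0,0,0],[0,0,0,0.4,0,0,0],[0,0,0,0,0,0,0]])

```text
time_s: 15.3
tcp_pos: [519.2, -116.1, 47.2]
tcp_rot: [-3.139, 0.003, 0.337]
wrist_force: [-0.8, 0.9, -0.3]
opening: 0.5
finger_force: 0.0
```

```bash
python3 - <<'E'
from h import *
from rig import read_state
print(read_state()['tcp_pos'])
a=[cv2.resize(viewer.capture(n)[y:y+100,x:x+130,::-1],None,fx=3,fy=3,interpolation=cv2.INTER_CUBIC) for n,x,y in (('top',220,170),('scene',90,130))]
cv2.imwrite('pics/c3.png',np.hstack(a))
E
```

```text
[ 519.2016578  -116.11026755   47.2414007 ]
```

View pics/c3.png

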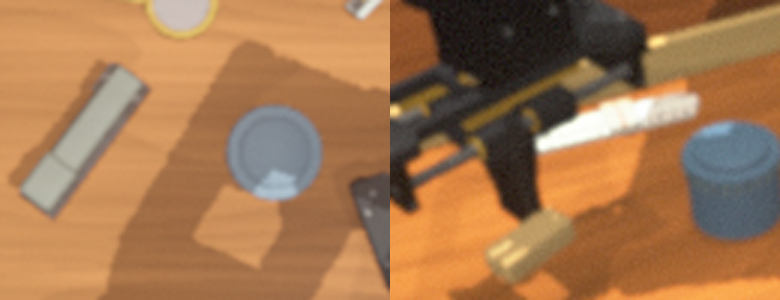

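The fingertip is over the middle of the eraser's top, and the stapler and tin are unmoved. I now descend.

Call:
send_rows(increments=[[0,0.02,0,0.08,0,0,0],[0,0,0,0.08,0,0,0],[0,0,0,0.08,0,0,0],[0,0,0,0.08,0,0,0],[0,0,0,0.05,0,0,0],[0,0,0,0.03,0,0,0],[0,0,0,0.0125,0,0,0],[0,0,0,0.0125,0,0,0],[0,0,0,0.0125,0,0,0],[0,0,0,0,0,0,0]])

```text
time_s: 16.65
tcp_pos: [521.3, -116.4, 31.7]
tcp_rot: [-3.142, 0.0, 0.337]
wrist_force: [0.4, -0.9, 0.6]
opening: 0.5
finger_force: 0.0
```

Call:
send_rows(increments=[[0,0,0,0.025,0,0,0],[0,0,0,0.025,0,0,0],[0,0,0,0.025,0,0,0],[0,0,0,0.0125,0,0,0],[0,0,0,0.0125,0,0,0],[0,0,0,0.0125,0,0,0],[0,0,0,0,0,0,0],[0,0,0,0,0,0,0],[0,0,0,0,0,0,0],[0,0,0,0,0,0,0]])

```text
time_s: 17.9
tcp_pos: [521.3, -116.4, 27.2]
tcp_rot: [-3.141, 0.0, 0.337]
wrist_force: [-1.5, 0.1, 2.2]
opening: 0.4
finger_force: 1.0
```

Call:
send_rows(increments=[[0,0,0,0.0125,0,0,0],[0,0,0,0.0125,0,0,0],[0,0,0,0,0,0,0],[0,0,0,0,0,0,0],[0,0,0,0,0,0,0],[0,0,0,0,0,0,0],[0,0,0,0,0,0,0],[0,0,0,0,0,0,0],[0,0,0,0,0,0,0],[0,0,0,0,0,0,0]])

```text
time_s: 19.15
tcp_pos: [521.4, -116.5, 26.2]
tcp_rot: [-3.142, -0.0, 0.337]
wrist_force: [-1.7, 0.9, 3.9]
opening: 0.5
finger_force: 1.7
```

The eraser gave about 2 mm at 3.9 N. I lift straight up, clear of everything.

Call:
send_rows(increments=[[0,0,0,-0.3,0,0,0],[0,0,0,-0.6,0,0,0],[0,0,0,-0.8,0,0,0],[0,0,0,-0.8,0,0,0],[0,0,0,-0.8,0,0,0],[0,0,0,-0.8,0,0,0],[0,0,0,-0.5,0,0,0],[0,0,0,0,0,0,0],[0,0,0,0,0,0,0],[0,0,0,0,0,0,0]])

```text
time_s: 20.4
tcp_pos: [520.6, -116.2, 208.8]
tcp_rot: [-3.14, 0.002, 0.337]
wrist_force: [0.4, 0.1, -0.1]
opening: 0.6
finger_force: 0.0
```

```bash
python3 - <<'E'
from h import *
cv2.imwrite('pics/end.png',np.hstack([cv2.resize(viewer.capture(n)[:,:,::-1],(400,300)) for n in ('top','scene')]))
E
```

```text
(no output)
```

View pics/end.png

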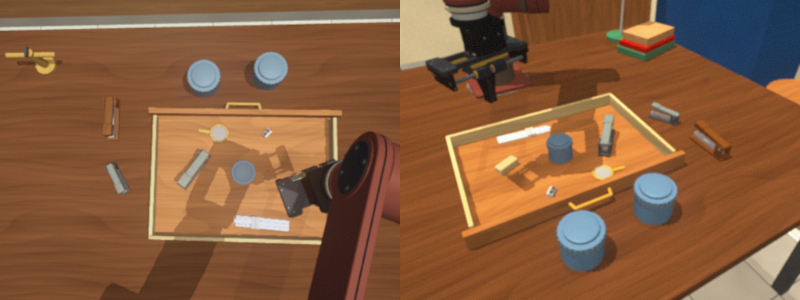

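All items stand where they were, and the hand is clear above the drawer.

```bash
python3 -c "
from rig import job; print(job.job_done())"
```

```text
the job is handed in; nothing more can be done
None
```

I touched the tin lid, the stapler head and the eraser lightly in that order (about 4 N each by the wrist sensor); the final pictures show everything in place and the hand clear, and the job is handed in, though no verdict came back.

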